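Back off a knurled clamp nut and free the drilled channel

ROBOT

A 6-joint arm with a two-finger parallel gripper is mounted at the origin on a cart in front of the work surface, level with it; the furniture and walls round the work are solid. World frame = base frame: x ahead of the robot, y to its left, z up, the work surface at z = 0. Lengths are in mm, angles in rad, forces in N, time in s.
With the tool pointing down it reaches from about 325 to 1000 mm from the base axis. Payload 5.1 kg.
Tool frame: the origin (TCP) lies at the very end of the fingers, on their centre line; the grasp point (between the pads) lies 19 mm behind it (env.grasp_offset is the distance from the TCP to the grasp point, in mm); z points along the fingers, y is the line along which they close (so a half turn about z gives the same grasp; the last joint's range is limited). The gripper opens to 85 mm and grips with 20 to 120 N. Pads are 22 mm wide; open, the fingers measure 114 mm over their backs; the gripper's body (76 mm by 85 mm) begins 54 mm behind the grasp point. The pads swing forward as they close: fully open they stand 13 mm farther back than shut.
Start: joints at [1.078, 0.124, 1.65, -0, 1.367, -0.083], TCP at [258.996, 596.159, 203.522] pointing down, gripper open.
Joint ranges: [-2.61, 2.61], [-1.02, 2.33], [0.03, 2.71], [-1.35, 4.49], [0.32, 2.68], [-2.91, 2.91]. Speed limits (rad/s): [2.57, 2.57, 3.14, 3.14, 3.14, 3.14].

INTERFACE

Orientations are given as a rotation vector (axis times angle).
In Python, from rig import sensors, get_image, calibration, env, boxes_of, place_of gives the robot as it stands.
- The arm moves only by the tool arm_command, never from a script. Its argument "rows" is a list of rows, each an object with "delta_rot": the turn, a rotation vector about the tool's x, y, z in degrees, a list of three; "travel": the shift along the tool's x, y, z in cm, a list of three; "fingers": the finger opening in cm, from 0 to 8.54. In form: [{"delta_rot": [rx, ry, rz], "travel": [tx, ty, tz], "fingers": fingers}, ...]. A call has 1 to 8 rows; each row is the pose to reach, as a shift and turn from the pose commanded when the call began, along the tool's axes at that moment; what a row does not reach only later rows make up. A row lasts 1/10 s, in which the tool goes at most 50 mm and 8.59 degrees, less where a joint would pass 70% of its speed; a pose out of reach is approached as far as the arm can. A call with a gripper value outside its range is refused whole. The fingers move at their own pace and stop on an object; the grip force is fixed at half the most. Time passes only in rows, so rows that repeat a pose let the fingers close. It gives the time, the measured TCP pose, the force, the opening and the grip force at its end, in the units of the state.
- sensors.read_state(): the state, without advancing time (a new reading comes with each control period).
- get_image(name): name is "side" or "top" or "wrist"; returns the picture (480x640x3 uint8, red, green, blue); there is no depth.
- calibration(name): a dict with "camera_matrix" (3x3 intrinsics, pixels), "k1" (the pictures are not rectified: a ray, as slopes to the right and down, at radius r is drawn at 1 + k1 r^2 times it, then the intrinsics apply), "rvec" (rotation vector, rad) and "tvec" (3), from world to camera coordinates, as OpenCV has them. Camera axes: x right, y down, z forward; pixel columns grow to the right and rows downward; lengths in mm; the calibration is good to about 2 mm. A picture is of the moment at which its call begins: read the wrist's pose just before it. calibration takes no time and is no camera call; for the wrist camera it gives the pose at the moment of the call.
- env.close_job(): hands the job in; it is judged then, once.
Trained networks look in the newest picture that a camera, given by its name, has taken for a name from the list of things; names that differ only in an ending like _2 or _b are one class to them, and where a whole thing is asked for, a point or a joint stands for the part that bears it (a point fixed in the world has none). Each returns a list of dicts, best first, with "confidence" (0 to 1); they miss things now and then, are a little off and sometimes report something else, mostly with a low value. They report only what shows in the picture. A call takes as long as a camera call.
- boxes_of(query, camera): "box" ([left, top, right, bottom] in pixels, round what is visible of it).
- place_of(query, camera): "pixel" ([column, row] in pixels: a listed point, or the origin of a listed thing).
The state is a dict: "time": time; "qpos": joint angles; "joint_velocities": joint speeds; "tau": joint torques, N m; "position": TCP position; "tcp_rot": TCP orientation; "ft_force": force on the tool from outside, world axes, zero at the start; "torque": the same for the moment, N m; "gripper_width": finger opening in mm; "grip_force": force on a finger pad.
Only numpy, scipy, OpenCV 4.12 (cv2) and the standard library are available. Lean on these libraries where they do the work, as an engineer would, in place of code of your own. Each camera call takes 0.05 s, during which the arm holds its last target. There are 200 camera calls.

TASK

Free the yellow channel on the drilling block: with the fingers closed, roll a fingertip round the outside of the black knurled nut, anticlockwise seen from above, until the nut stands two full turns looser than tight (its white line points along the strap to the upturned lip when tight, and so again after each full turn; someone may already have eased it by up to three quarters of a turn). Then push the strap's upturned lip with the fingertips to slide the strap fully back off the channel. Nothing is to be pinched or lifted: leave the channel where it lies and the other things alone, and finish clear of everything.

Things in the scene. Friction and masses are not known exactly. Their poses are not given: they have to be found in the camera images.
- nut (a joint): Turn of the black knurled nut about its upright stud, rad: 0 is tight (the white line on its top and rim points along the strap to the lip), growing as it is loosened, anticlockwise seen from above; two full turns = 12.57, and it can turn on to 22. At the start between 0 and 4.6. It needs about 0.04 N m (1.5 N at the rim), stays where it is left, and climbs 3 mm a turn. The spigot under it sits 5 mm deep in the strap when tight and so locks the strap until about 1.7 turns.
- nut_centre (a point): Point on the axis of the black nut, half-way up its knurled rim; it climbs with the nut. The rim is 20 mm tall and 58 mm across its 24 upright ridges (radius 29 mm over the ridges, 27 mm between them; ridges 4 mm wide). Below the rim are a plain 33 mm collar, 14 mm tall, then the strap; the stud ends at 136 mm above the bench. When the nut is tight this point lies 113 mm above the bench.
- strap_nose (a point): Middle of the upper front edge of the flat steel strap, at the outer face of its upturned lip, 89 mm above the bench and, at the start, 68 mm level from the nut's axis. The strap is 36 mm wide and 10 mm thick (79 to 89 mm above the bench), level; the lip, 36 mm wide, 6 mm thick, stands 8 mm higher, to 97 mm. Its own y axis points along the strap from the lip towards the nut: the way in which it slides back. The channel's top lies 1 mm below the strap.
- strap (a joint): Travel of the strap, m: 0 with its nose 22 mm over the channel, 0.030 fully back against its stop, clear of the channel and still 9 mm short of the nut's rim. Sliding takes about 3 N once the nut is loose; it stays where it is left.
- drill_block: Fixed blue drilling block, 104 x 169 x 50 mm with its foot. Origin on the bench under the nut's axis; y axis along the strap from lip to nut (0.0 yaw: to the robot's left). The block reaches from y -103 to +66 mm and x -52 to +52 mm.
- channel: Loose yellow steel channel, 130 (its x) x 50 x 28 mm, 0.34 kg, on the block under the strap's nose; top 78 mm above the bench. Origin at the centre of its underside. To be left where it lies.
- chuck_key: Loose drill chuck key, 56 x 60 x 17 mm, on the bench right of the block; origin at the centre of its underside. Leave alone.
- lock_core: Loose lock core with its key, 22 x 93 x 14 mm, on the bench further right; origin at the centre of its underside. Leave alone.
- oil_can: Loose red oil can, 66 x 84 x 166 mm, on the bench at the right; origin at the centre of its underside. Leave alone.

How it is judged:
By the outcome, as a careful person would: the job done as asked, in the order asked, and still so for the second after the job is handed in, with the robot touching nothing.
It also fails if it takes over 72 s, if anything falls off the work surface, if the arm or the gripper's body presses on something with over 40 N, if the wrist force passes 120 N, or if a joint passes its speed limit or range.

## Working session

There is one attempt and no reset: what is moved stays moved. The work goes in short steps, Python scripts to look and compute and a tool call to move; the robot and the scene stay as the last step left them, time stands still between calls to the robot, and variables do not carry over. Pictures are saved under pics/ and viewed, at most 10 in all, crops included, and the job is handed in when it is done.

Besides the shell and the picture viewer there is one more tool, called after "Emit:" as a command line: name --argument value ..., lists and objects as JSON in quotes. arm_command: Moves the arm, as the interface text tells. Its arguments: {"type":"object","properties":{"rows":{"type":"array","items":{"type":"object","properties":{"delta_rot":{"type":"array","items":{"type":"number"}},"travel":{"type":"array","items":{"type":"number"}},"fingers":{"type":"number"}}}}},"required":["rows"]}

```bash
mkdir -p pics; ls; cat > h.py <<'E'
import numpy as np, cv2
from rig import sensors, get_image, calibration, env, boxes_of, place_of
def cam(n):
    c=calibration(n); R=cv2.Rodrigues(np.array(c['rvec'],float))[0]; return np.array(c['camera_matrix'],float),c['k1'],R,np.array(c['tvec'],float).ravel()
def ray(n,px):
    K,k1,R,t=cam(n); d=cv2.undistortPoints(np.array([[px]],float),K,np.array([k1,0,0,0.]))[0,0]
    return -R.T@t, R.T@np.array([d[0],d[1],1])
def atz(n,px,z):
    o,d=ray(n,px); return o+d*(z-o[2])/d[2]
def proj(n,P):
    K,k1,R,t=cam(n); return cv2.projectPoints(np.array(P,float).reshape(-1,3),cv2.Rodrigues(R)[0],t,K,np.array([k1,0,0,0.]))[0][:,0]
def snap(n,f):
    im=get_image(n); cv2.imwrite(f,im[:,:,::-1]); return im
E
python3 - <<'E'
from h import *
s=sensors.read_state(); print(s)
for n in('top','side'):
    snap(n,f'pics/{n}0.png'); print(n,-cam(n)[2].T@cam(n)[3])
    for q,z in(('nut_centre',115),('strap_nose',89),('drill_block',0),('channel',50),('oil_can',0),('chuck_key',0)):
        for r in place_of(q,n)[:1]: print(q,r,atz(n,r['pixel'],z).round(1))
E
```

```text
pics
{'time': 0.0, 'qpos': array([ 1.07835746e+00,  1.24530833e-01,  1.65167509e+00,  1.04716395e-05,
        1.36749705e+00, -8.25907629e-02]), 'joint_velocities': array([-0.00052666, -0.0001722 ,  0.00105043,  0.00015671,  0.00032082,
        0.00026564]), 'tau': array([-9.07243229e-04, -4.23598909e+01, -3.65458632e+01, -2.16559183e-04,
        6.83613049e-03, -1.60678451e-05]), 'position': array([258.70659351, 595.56870834, 202.23578394]), 'tcp_rot': array([-0.63917066, -3.07526158,  0.00317364]), 'ft_force': array([-0.00837954, -0.23971707, -0.16221816]), 'torque': array([-5.32737776e-02, -9.34259194e-05, -1.89369616e-02]), 'grip_force': 0.0, 'gripper_width': 85.37876947747505}
top [ 309.44146384   75.49005654 1000.81656303]
nut_centre {'pixel': [194.0, 248.1], 'confidence': 0.89} [424.2 249.9 115. ]
strap_nose {'pixel': [240.4, 260.7], 'confidence': 0.65} [407.5 182.7  89. ]
drill_block {'pixel': [208.6, 258.8], 'confidence': 0.89} [420.7 247.2   0. ]
channel {'pixel': [242.3, 269.9], 'confidence': 0.69} [396.9 184.2  50. ]
oil_can {'pixel': [448.4, 232.2], 'confidence': 0.76} [ 462.6 -161.     0. ]
chuck_key {'pixel': [342.6, 249.2], 'confidence': 0.69} [435.1  21.    0. ]
side [ 98.95057521 954.76225438 474.16468387]
nut_centre {'pixel': [287.4, 270.1], 'confidence': 0.76} [419.7 249.1 115. ]
strap_nose {'pixel': [304.6, 267.9], 'confidence': 0.91} [416.4 178.9  89. ]
drill_block {'pixel': [288.0, 324.8], 'confidence': 0.74} [426.8 240.6   0. ]
channel {'pixel': [319.2, 286.7], 'confidence': 0.74} [391.1 170.4  50. ]
oil_can {'pixel': [336.2, 246.5], 'confidence': 0.5} [ 461.5 -146.     0. ]
```

View pics/top0.png

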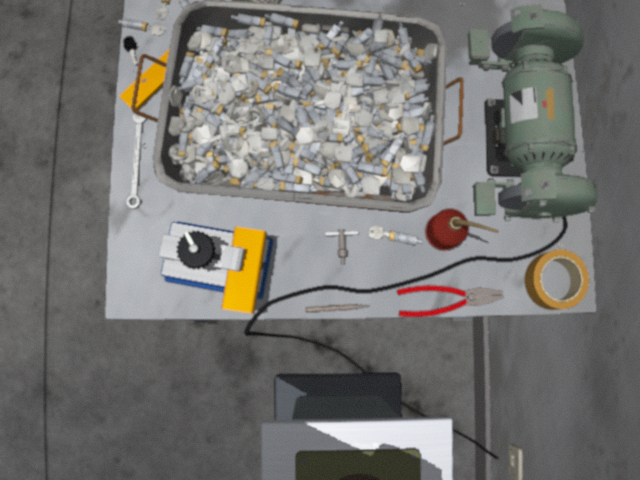

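View pics/side0.png

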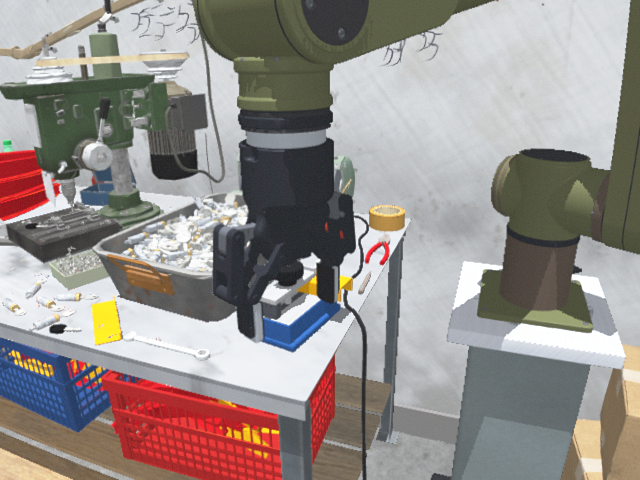

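```bash
python3 - <<'E'
from h import *
im=cv2.imread('pics/top0.png')[205:325,145:285]
cv2.imwrite('pics/top0c.png',cv2.resize(im,None,fx=5,fy=5,interpolation=cv2.INTER_CUBIC))
E
```

```text
(no output)
```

View pics/top0c.png

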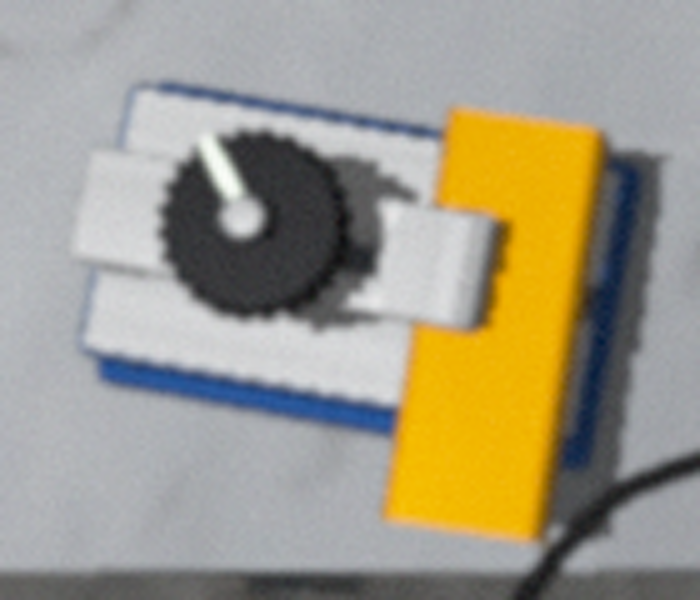

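```bash
cat >> h.py <<'E'
from scipy.spatial.transform import Rotation as Rn
def move(p,yaw=None,cmd=None):
    """tool-frame travel(cm) & rz(deg) from cmd/measured pose to world p (mm), tool y at yaw deg, tool down"""
    s=sensors.read_state(); R=Rn.from_rotvec(s['tcp_rot']); o=np.array(s['position'])
    y=R.as_matrix()[:,1]; a=np.degrees(np.arctan2(y[1],y[0]))
    return (R.inv().apply(np.array(p)-o)/10).round(2), None if yaw is None else round(-(yaw-a),1), round(a,2)
E
python3 - <<'E'
from h import *
s=sensors.read_state(); R=Rn.from_rotvec(s['tcp_rot']).as_matrix()
K,k1,Rc,t=cam('wrist'); print('cam in tool',R.T@(-Rc.T@t-s['position']), (R.T@Rc.T).round(2), K)
print(move([400,270,330],81.5))
E
```

```text
cam in tool [ 6.62045212e+01  1.42646034e-01 -1.70357945e+02] [[-0.   -0.97 -0.26]
 [ 1.   -0.    0.  ]
 [-0.   -0.26  0.97]] [[342.9964808    0.         321.19941146]
 [  0.         342.9964808  238.87895899]
 [  0.           0.           1.        ]]
(array([-25.93, -24.3 , -12.64]), np.float64(-15.0), np.float64(66.52))
```

```bash
python3 - <<'E'
from h import *
print(move([420,325,225],81.5))
E
```

```text
(array([-25.57, -18.46,  -2.14]), np.float64(-15.0), np.float64(66.52))
```

Emit:
arm_command --rows '[{"delta_rot": [0,0,-5],"travel": [-5,-3.6,-0.5],"fingers": 0},{"delta_rot": [0,0,-10],"travel": [-9,-6.5,-1],"fingers": 0},{"delta_rot": [0,0,-15],"travel": [-13,-9.4,-1.5],"fingers": 0},{"delta_rot": [0,0,-15],"travel": [-17,-12.3,-2],"fingers": 0},{"delta_rot": [0,0,-15],"travel": [-21,-15.2,-2.1],"fingers": 0},{"delta_rot": [0,0,-15],"travel": [-25.57,-18.46,-2.14],"fingers": 0},{"delta_rot": [0,0,-15],"travel": [-25.57,-18.46,-2.14],"fingers": 0},{"delta_rot": [0,0,-15],"travel": [-25.57,-18.46,-2.14],"fingers": 0}]'

```text
time: 1.5
position: [421.2, 323.0, 225.3]
tcp_rot: [0.239, 3.132, 0.0]
ft_force: [-0.0, -0.1, -0.3]
gripper_width: 0.3
grip_force: 0.0
```

```bash
python3 - <<'E'
from h import *
s=sensors.read_state(); print(s['position'],s['tcp_rot'],s['gripper_width'],s['time'],s['joint_velocities'].round(3),s['ft_force'])
print(move([0,0,0]))
snap('wrist','pics/w1.png')
for q,z in(('nut_centre',114),('strap_nose',89),('drill_block',0),('channel',50)):
    for r in place_of(q,'wrist')[:1]: print(q,r,atz('wrist',r['pixel'],z).round(1))
E
```

```text
[421.19799474 323.02770683 225.26528194] [2.38531787e-01 3.13181208e+00 2.47007145e-04] 0.2590292639066086 1.5 [ 0.053  0.012 -0.008  0.023 -0.001  0.022] [-0.03623507 -0.08432947 -0.27143721]
(array([ 36.76, -38.31,  22.49]), None, np.float64(81.29))
nut_centre {'pixel': [236.9, 241.4], 'confidence': 0.87} [420.6 252.6 114. ]
strap_nose {'pixel': [167.1, 233.7], 'confidence': 0.81} [409.3 182.2  89. ]
drill_block {'pixel': [256.7, 214.3], 'confidence': 0.87} [418.1 250.    0. ]
channel {'pixel': [181.5, 209.8], 'confidence': 0.97} [393.7 184.7  50. ]
```

View pics/w1.png

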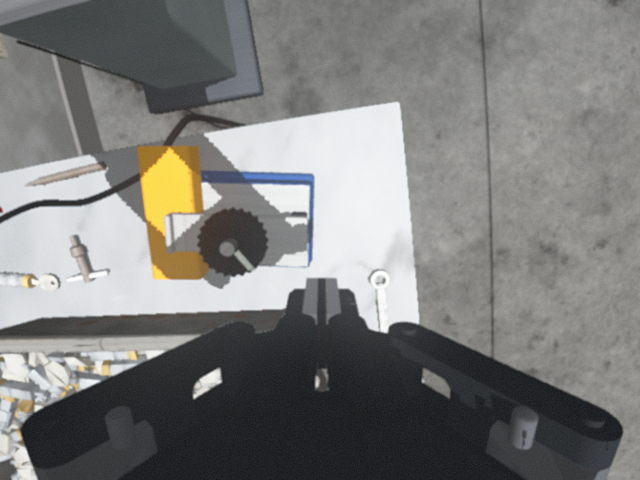

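```bash
python3 - <<'E'
from h import *
im=cv2.imread('pics/w1.png')
for p in([0,0,0],[11,0,0],[-11,0,0],[0,9,0],[0,14.5,0]):
    s=sensors.read_state(); print(p,proj('wrist',Rn.from_rotvec(s['tcp_rot']).apply(p)+s['position']).round(0))
a=im[225:345,260:390]; b=im[190:290,160:325]
a=cv2.resize(a,(390,360),interpolation=cv2.INTER_CUBIC);b=cv2.resize(b,(660,400),interpolation=cv2.INTER_CUBIC)
cv2.imwrite('pics/w1c.png',np.vstack([np.pad(a,((0,0),(0,270),(0,0))),b])[:600] if 0 else np.pad(a,((0,0),(0,0),(0,0))))
cv2.imwrite('pics/w1n.png',b)
E
```

```text
[0, 0, 0] [[320. 276.]]
[11, 0, 0] [[320. 257.]]
[-11, 0, 0] [[320. 295.]]
[0, 9, 0] [[337. 276.]]
[0, 14.5, 0] [[348. 276.]]
```

View pics/w1c.png

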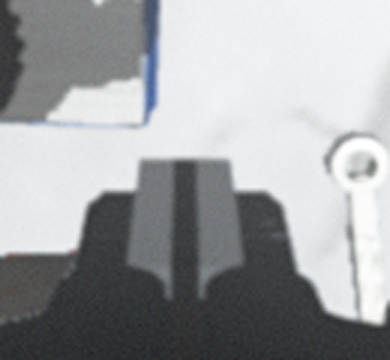

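View pics/w1n.png

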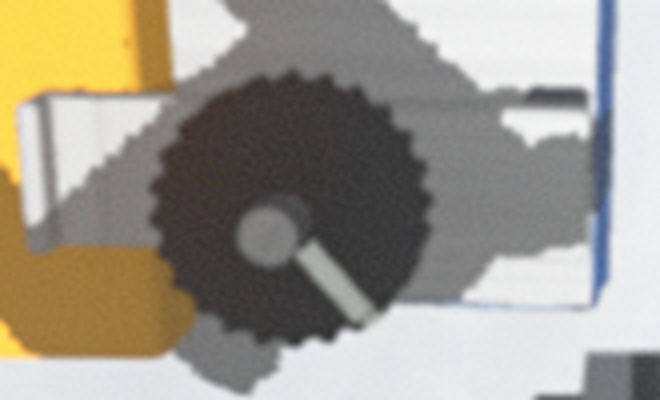

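```bash
python3 - <<'E'
from h import *
im=snap('side','pics/s1.png')[:,:,::-1].copy()
s=sensors.read_state();R=Rn.from_rotvec(s['tcp_rot'])
P=proj('side',[R.apply(p)+s['position'] for p in ([0,0,0],[11,0,0],[-11,0,0],[0,0,-40])]); print(P)
c=P[0].astype(int); x0,y0=c[0]-60,c[1]-70
a=cv2.resize(im[y0:y0+110,x0:x0+140],None,fx=5,fy=5,interpolation=cv2.INTER_CUBIC)
for p in P: cv2.circle(a,tuple(int(v) for v in ((p-[x0,y0])*5+2)),3,(0,0,255),-1)
cv2.imwrite('pics/s1c.png',a)
E
```

```text
[[264.60178782 224.25624878]
 [270.69770839 225.35639941]
 [258.5910463  223.17148659]
 [263.22219257 198.74043234]]
```

View pics/s1c.png

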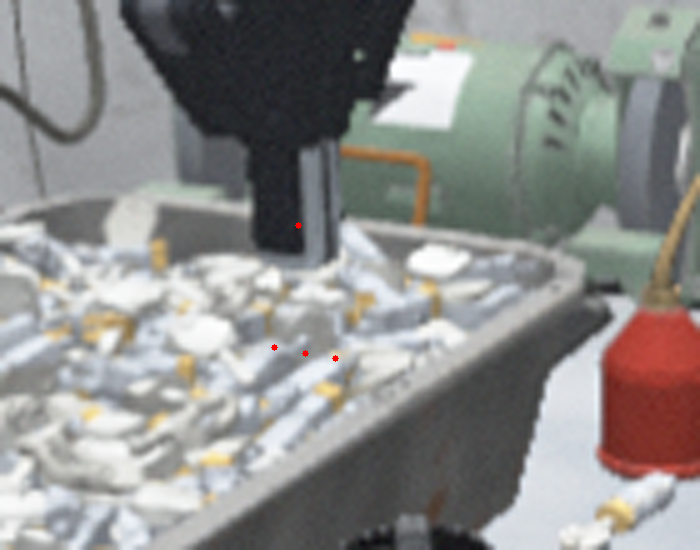

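```bash
python3 - <<'E'
from h import *
s=sensors.read_state();R=Rn.from_rotvec(s['tcp_rot'])
o1,d1=ray('wrist',[321.8,277.7]);o2,d2=ray('side',[268,206.4])
A=np.stack([d1,-d2],1); t=np.linalg.lstsq(A,o2-o1,rcond=None)[0]
p=o1+d1*t[0];q=o2+d2*t[1];print(p,q,R.inv().apply(p-s['position']),R.inv().apply(q-s['position']))
# start pose check
print(proj('side',[258.7,595.6,202.2]), proj('side',np.array([[258.7,595.6,202.2]]*2)+np.array([[.399,.917,0],[-.399,-.917,0]])*50))
im=cv2.imread('pics/side0.png'); 
print(boxes_of('oil_can','side')[:1], proj('side',[[461,-155,0],[461,-155,166],[421,251,136]]))
E
```

```text
[408.90211937 328.15084871 254.03617976] [410.72981264 328.82532962 254.70900036] [ 10.69934359   0.68103809 -29.1839395 ] [  8.9895455    1.61456506 -29.85713534]
[[294.33148131 356.40517154]] [[253.21472351 380.57137135]
 [330.13739859 335.1923546 ]]
[{'box': [322.5, 196.7, 345.9, 252.4], 'confidence': 0.97}] [[337.50534391 245.2557649 ]
 [337.53513764 181.85647373]
 [285.79072917 259.23909789]]
```

```bash
python3 - <<'E'
from h import *
f=lambda u,v,z: atz('wrist',[160+u/4,190+v/4],z)
c=f(280,222,124); e=f(370,318,124); n=f(291,210,114); st=f(267,237,136)
print('top c',c,'line end',e,np.hypot(*(e-c)[:2]),'mid',n,'stud',st)
# strap nose outer corners at lip top z=97
a=f(18,97,97); b=f(30,250,97); print(a,b,np.hypot(*(a-b)[:2]))
ys=np.degrees(np.arctan2(*(b-a)[[1,0]])); print('strap x axis deg',ys)
l=np.degrees(np.arctan2(*(e-c)[[1,0]])); m=(a+b)/2; d=np.degrees(np.arctan2(*(m-c)[[1,0]])); print('line',l,'lipdir',d,'nutang',(l-d)%360, 'nose dist',np.hypot(*(m-c)[:2]))
s=sensors.read_state();print(s['position'],np.degrees(s['qpos']))
print(atz('wrist',np.array([313,172.]),50),atz('wrist',np.array([307.5,266.]),50), 'block back corners')
E
```

```text
top c [420.40617101 249.95169183 124.        ] line end [443.74218208 264.29340035 124.        ] 27.3907651567219 mid [420.583814   249.70076232 114.        ] stud [420.12187606 250.51869595 136.        ]
[389.90284223 188.84246784  97.        ] [425.13423194 182.22794252  97.        ] 35.84693523803599
strap x axis deg -10.633228043440466
line 31.57380767105354 lipdir -101.31364128371727 nutang 132.8874489547708 nose dist 65.69303510109305
[419.38469025 325.87984793 224.82237453] [ 3.20524379e+01 -8.82907248e+00  1.08243559e+02  7.31133286e-03
  8.05989484e+01 -4.95709342e+01]
[376.19994155 324.42788278  50.        ] [472.80745899 303.67264857  50.        ] block back corners
```

```bash
python3 - <<'E'
from h import *
s=sensors.read_state();print(s['position'])
im=cv2.cvtColor(snap('wrist','pics/w2.png'),cv2.COLOR_RGB2GRAY); w=cv2.imread('pics/w1.png',0)
r=cv2.matchTemplate(im[170:310,120:320],w[200:282,165:272],cv2.TM_CCOEFF_NORMED); _,v,_,l=cv2.minMaxLoc(r)
off=np.array([120+l[0]-165,170+l[1]-200]); print(v,off)
f=lambda u,v,z: atz('wrist',np.array([160+u/4,190+v/4])+off,z)
c=f(280,222,124); e=f(370,318,124); n=f(291,210,114); st=f(267,237,136)
print('top c',c,'line end',e,'mid',n,'stud',st)
a=f(18,97,97); b=f(30,250,97)
ys=np.degrees(np.arctan2(*(b-a)[[1,0]])); print('strap x axis deg',ys,a,b)
l=np.degrees(np.arctan2(*(e-c)[[1,0]])); print('line',l,'nut',l-ys+90)
p=place_of('nut_centre','wrist')[0]['pixel'];print(p,atz('wrist',p,114))
p=place_of('strap_nose','wrist')[0]['pixel'];print(p,atz('wrist',p,89))
# top view: block long edges of yellow channel & rim blob centre
t=cv2.imread('pics/top0.png'); g=t.max(2)[225:272,170:222]; m=(g<75).astype(np.uint8); 
n_,lab,stt,cen=cv2.connectedComponentsWithStats(m); k=1+stt[1:,4].argmax(); print(stt[k],cen[k]+[170,225])
print('top',atz('top',[145+255/5,205+223/5],114),atz('top',[145+240/5,205+218/5],136))
h=cv2.cvtColor(t,cv2.COLOR_BGR2HSV); y=cv2.inRange(h[205:325,220:285],(15,150,120),(35,255,255)); print(cv2.minAreaRect(cv2.findNonZero(y)))
E
```

```text
[419.38469025 325.87984793 224.82237453]
0.9829651713371277 [-3  2]
top c [421.77732346 247.00007465 124.        ] line end [445.18360143 261.3171882  124.        ] mid [421.99607958 246.65826757 114.        ] stud [421.44358434 247.67689016 136.        ]
strap x axis deg -10.797583573496901 [391.29951773 185.53517577  97.        ] [426.64434171 178.79433488  97.        ]
line 31.45322296045708 nut 132.25080653395398
[230.3, 244.6] [422.215259   246.98462229 114.        ]
[165.1, 235.8] [410.9764522  179.75513468  89.        ]
[  8   7  42  36 945] [198.1968254 251.0021164]
top [421.99466835 246.9918928  114.        ] [420.71000258 247.22029642 136.        ]
((23.525863647460938, 64.43965148925781), (31.687253952026367, 82.80086517333984), 9.162346839904785)
```

Emit:
arm_command --rows '[{"delta_rot": [0,0,8.5],"travel": [-0.7,-1.3,0],"fingers": 0},{"delta_rot": [0,0,17],"travel": [-1.4,-2.5,0],"fingers": 0},{"delta_rot": [0,0,25.5],"travel": [-2.1,-3.7,0],"fingers": 0},{"delta_rot": [0,0,34],"travel": [-2.8,-5,0],"fingers": 0},{"delta_rot": [0,0,42.5],"travel": [-3.5,-6.2,0],"fingers": 0},{"delta_rot": [0,0,51],"travel": [-4.2,-7.5,0],"fingers": 0},{"delta_rot": [0,0,59.5],"travel": [-4.9,-8.7,0],"fingers": 0},{"delta_rot": [0,0,68],"travel": [-5.64,-9.85,0],"fingers": 0}]'

```text
time: 2.8
position: [461.3, 218.9, 224.9]
tcp_rot: [1.951, 2.462, 0.0]
ft_force: [-0.1, -0.4, 0.0]
gripper_width: 0.2
grip_force: 0.0
```

Emit:
arm_command --rows '[{"delta_rot": [0,0,8.5],"travel": [0,0,0],"fingers": 0},{"delta_rot": [0,0,17],"travel": [0,0,0],"fingers": 0},{"delta_rot": [0,0,25.5],"travel": [0,0,0],"fingers": 0},{"delta_rot": [0,0,34],"travel": [0,0,0],"fingers": 0},{"delta_rot": [0,0,42.5],"travel": [0,0,0],"fingers": 0},{"delta_rot": [0,0,51],"travel": [0,0,0],"fingers": 0},{"delta_rot": [0,0,59.5],"travel": [0,0,0],"fingers": 0},{"delta_rot": [0,0,68],"travel": [0,0,0],"fingers": 0}]'

```text
time: 3.6
position: [461.1, 219.5, 224.9]
tcp_rot: [-2.995, -0.95, 0.0]
ft_force: [0.8, 0.1, -1.7]
gripper_width: 0.1
grip_force: 0.0
```

Emit:
arm_command --rows '[{"delta_rot": [0,0,8.5],"travel": [0,0,1],"fingers": 0},{"delta_rot": [0,0,17],"travel": [0,0,2],"fingers": 0},{"delta_rot": [0,0,25.5],"travel": [0,0,3],"fingers": 0},{"delta_rot": [0,0,34],"travel": [0,0,4],"fingers": 0},{"delta_rot": [0,0,42.5],"travel": [0,0,5],"fingers": 0},{"delta_rot": [0,0,51],"travel": [0,0,6],"fingers": 0},{"delta_rot": [0,0,59.5],"travel": [0,0,7],"fingers": 0},{"delta_rot": [0,0,68],"travel": [0,0,8],"fingers": 0}]'

```text
time: 4.4
position: [461.2, 219.5, 144.6]
tcp_rot: [-3.014, 0.887, -0.0]
ft_force: [-0.9, 0.3, -0.4]
gripper_width: 0.2
grip_force: 0.0
```

```bash
cat >> h.py <<'E'
C=np.array([421.8,247.0])
def orb(phi,r,z=None,face=0):
    "target TCP world position on orbit (deg), and tool yaw_y"
    a=np.radians(phi); p=C+r*np.array([np.cos(a),np.sin(a)])
    return [*p,z],phi-90
def status():
    s=sensors.read_state(); d=s['position'][:2]-C; y=Rn.from_rotvec(s['tcp_rot']).as_matrix()[:,1]
    ph=np.degrees(np.arctan2(d[1],d[0])); f=s['ft_force']; u=d/np.hypot(*d)
    print('t',s['time'],'pos',s['position'].round(1),'phi %.1f r %.1f yaw %.1f'%(ph,np.hypot(*d),np.degrees(np.arctan2(y[1],y[0]))),'Frad %.1f Ftan %.1f Fz %.1f'%(f[:2]@u,f[1]*u[0]-f[0]*u[1],f[2]),'q6',round(float(np.degrees(s['qpos'][5])),1))
E
python3 - <<'E'
from h import *
get_image('top');get_image('top')
status(); print(move(*orb(-35,48,77)))
E
```

```text
t 4.5 pos [460.1 219.1 143.2] phi -36.1 r 47.4 yaw -122.4 Frad -1.2 Ftan 0.3 Fz -1.1 q6 141.9
(array([ 0.08, -0.11,  6.62]), np.float64(2.6), np.float64(-122.44))
```

Emit:
arm_command --rows '[{"delta_rot": [0,0,1.3],"travel": [0,0,3],"fingers": 0},{"delta_rot": [0,0,2.6],"travel": [0.06,-0.1,6.4],"fingers": 0},{"delta_rot": [0,0,2.6],"travel": [0.06,-0.1,6.4],"fingers": 0}]'

```text
time: 4.8
position: [458.8, 218.7, 76.6]
tcp_rot: [2.992, -0.94, -0.011]
ft_force: [-0.8, 0.2, -0.8]
gripper_width: 0.1
grip_force: 0.0
```

```bash
python3 - <<'E'
from h import *
im=snap('side','pics/s2.png')[:,:,::-1].copy()
status(); c=[283,262]
a=cv2.resize(im[c[1]-60:c[1]+60,c[0]-75:c[0]+75],None,fx=5,fy=5,interpolation=cv2.INTER_CUBIC)
s=sensors.read_state()
for z,col in((0,(0,0,255)),(29,(0,255,0))):
    p=proj('side',s['position']+[0,0,z])[0]; cv2.circle(a,tuple(int(v) for v in (p-[c[0]-75,c[1]-60])*5+2),4,col,-1)
cv2.imwrite('pics/s2c.png',a)
E
```

```text
t 4.85 pos [460.5 219.3  79.2] phi -35.6 r 47.6 yaw -124.9 Frad -0.1 Ftan -0.2 Fz 0.1 q6 144.3
```

View pics/s2c.png

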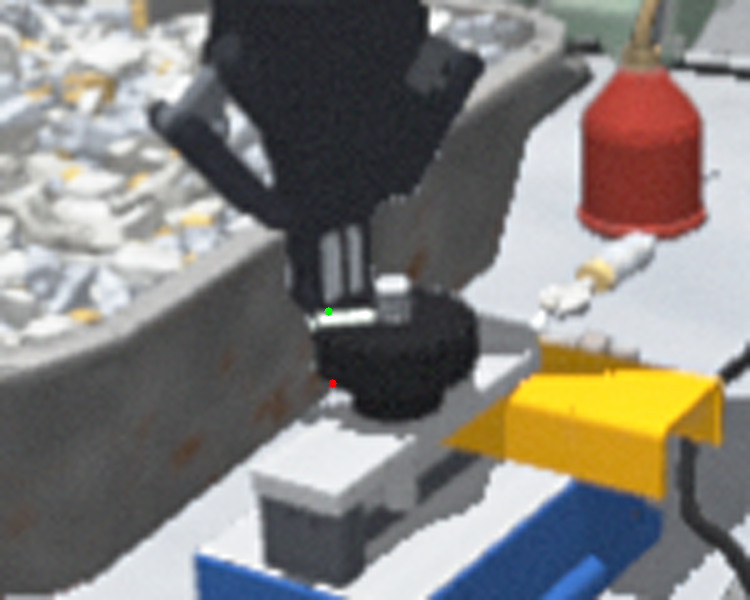

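Emit:
arm_command --rows '[{"delta_rot": [0,0,0],"travel": [-0.3,0,0.2],"fingers": 0},{"delta_rot": [0,0,0],"travel": [-0.6,0,0.2],"fingers": 0},{"delta_rot": [0,0,0],"travel": [-0.7,0,0.2],"fingers": 0},{"delta_rot": [0,0,0],"travel": [-0.7,0,0.2],"fingers": 0}]'

```text
time: 5.25
position: [457.1, 224.2, 80.2]
tcp_rot: [-2.995, 0.945, -0.003]
ft_force: [-0.2, 0.1, -0.7]
gripper_width: -0.1
grip_force: 0.0
```

```bash
python3 -c "
from h import *
status()"
```

```text
t 5.25 pos [457.1 224.2  80.2] phi -32.8 r 42.0 yaw -125.0 Frad -0.2 Ftan -0.0 Fz -0.7 q6 145.1
```

Emit:
arm_command --rows '[{"delta_rot": [0,0,0],"travel": [-0.1,0,0],"fingers": 0},{"delta_rot": [0,0,0],"travel": [-0.2,0,0],"fingers": 0},{"delta_rot": [0,0,0],"travel": [-0.2,0,0],"fingers": 0}]'

```text
time: 5.55
position: [455.7, 224.8, 79.5]
tcp_rot: [-2.995, 0.946, -0.003]
ft_force: [2.0, -1.9, 1.4]
gripper_width: -0.0
grip_force: 1.4
```

```bash
python3 -c "
from h import *
status()"
```

```text
t 5.55 pos [455.7 224.8  79.5] phi -33.3 r 40.5 yaw -125.1 Frad 2.7 Ftan -0.5 Fz 1.4 q6 145.3
```

Emit:
arm_command --rows '[{"delta_rot": [0,0,-8.4],"travel": [-0.2,-0.54,0],"fingers": 0},{"delta_rot": [0,0,-16.8],"travel": [-0.32,-1.07,0],"fingers": 0},{"delta_rot": [0,0,-25.2],"travel": [-0.51,-1.58,0],"fingers": 0},{"delta_rot": [0,0,-33.6],"travel": [-0.78,-2.05,0],"fingers": 0},{"delta_rot": [0,0,-42],"travel": [-1.11,-2.48,0],"fingers": 0},{"delta_rot": [0,0,-50.4],"travel": [-1.5,-2.85,0],"fingers": 0},{"delta_rot": [0,0,-58.8],"travel": [-1.94,-3.16,0],"fingers": 0},{"delta_rot": [0,0,-67.2],"travel": [-2.43,-3.41,0],"fingers": 0}]'

```text
time: 6.35
position: [456.3, 267.4, 80.0]
tcp_rot: [-3.016, -0.878, -0.006]
ft_force: [3.5, -0.3, 1.0]
gripper_width: 0.4
grip_force: 1.3
```

```bash
cat > line.py <<'E'
from h import *
im=snap('side','pics/cur.png'); status()
# white line on rim/top near nut: bright greenish-white pixels inside projected top disc
import sys
z=float(sys.argv[1]) if len(sys.argv)>1 else 125
th=np.radians(np.arange(0,360,3)); best=[]
g=im.astype(float).min(2)
rr=np.arange(14,25,1.5)
v=[]
for t in th:
    P=proj('side',[[*(C+r*np.array([np.cos(t),np.sin(t)])),z] for r in rr])
    v.append(cv2.remap(im.min(2),P[:,0].astype(np.float32)[None],P[:,1].astype(np.float32)[None],cv2.INTER_LINEAR).mean())
v=np.array(v); k=np.argsort(-v)[:6]; print('bright world angles',[(int(np.degrees(th[i])),int(v[i])) for i in k])
E
python3 line.py
```

```text
t 6.4 pos [455.8 268.   79.9] phi 31.7 r 40.0 yaw -57.3 Frad 3.4 Ftan -0.6 Fz 1.7 q6 81.9
bright world angles [(90, 249), (93, 249), (87, 239), (96, 236), (84, 211), (99, 193)]
```

Emit:
arm_command --rows '[{"delta_rot": [0,0,-8.4],"travel": [-0.09,-0.53,0],"fingers": 0},{"delta_rot": [0,0,-16.8],"travel": [-0.21,-1.05,0],"fingers": 0},{"delta_rot": [0,0,-25.2],"travel": [-0.4,-1.55,0],"fingers": 0},{"delta_rot": [0,0,-33.6],"travel": [-0.66,-2.02,0],"fingers": 0},{"delta_rot": [0,0,-42],"travel": [-0.99,-2.44,0],"fingers": 0},{"delta_rot": [0,0,-50.4],"travel": [-1.37,-2.81,0],"fingers": 0},{"delta_rot": [0,0,-58.8],"travel": [-1.81,-3.12,0],"fingers": 0},{"delta_rot": [0,0,-67.2],"travel": [-2.29,-3.36,0],"fingers": 0}]'

```text
time: 7.2
position: [418.0, 285.9, 80.5]
tcp_rot: [-2.029, -2.395, -0.01]
ft_force: [-0.4, 8.0, 4.1]
gripper_width: 0.1
grip_force: 4.2
```

```bash
python3 line.py 125.5
```

```text
t 7.25 pos [417.2 285.8  80.4] phi 96.8 r 39.1 yaw 9.7 Frad 9.0 Ftan -0.9 Fz 5.1 q6 18.3
bright world angles [(156, 144), (159, 142), (153, 139), (162, 132), (150, 127), (165, 115)]
```

Emit:
arm_command --rows '[{"delta_rot": [0,0,-8.4],"travel": [-0.04,-0.53,0],"fingers": 0},{"delta_rot": [0,0,-16.8],"travel": [-0.16,-1.05,0],"fingers": 0},{"delta_rot": [0,0,-25.2],"travel": [-0.35,-1.55,0],"fingers": 0},{"delta_rot": [0,0,-33.6],"travel": [-0.61,-2.02,0],"fingers": 0},{"delta_rot": [0,0,-42],"travel": [-0.94,-2.44,0],"fingers": 0},{"delta_rot": [0,0,-50.4],"travel": [-1.32,-2.81,0],"fingers": 0},{"delta_rot": [0,0,-58.8],"travel": [-1.76,-3.12,0],"fingers": 0},{"delta_rot": [0,0,-67.2],"travel": [-2.24,-3.36,0],"fingers": 0}]'

```text
time: 8.05
position: [384.4, 257.7, 80.3]
tcp_rot: [-0.363, -3.111, -0.005]
ft_force: [-15.3, 4.9, 12.3]
gripper_width: 0.0
grip_force: 7.6
```

```bash
python3 line.py 126
```

```text
t 8.1 pos [384.1 256.7  79.9] phi 165.6 r 38.9 yaw 76.9 Frad 15.6 Ftan -0.3 Fz 11.6 q6 -50.3
bright world angles [(306, 187), (309, 178), (303, 165), (312, 148), (300, 137), (297, 117)]
```

Emit:
arm_command --rows '[{"delta_rot": [0,0,-8.4],"travel": [0.04,-0.55,-0.02],"fingers": 0},{"delta_rot": [0,0,-16.8],"travel": [-0.06,-1.08,-0.04],"fingers": 0},{"delta_rot": [0,0,-25.2],"travel": [-0.26,-1.6,-0.06],"fingers": 0},{"delta_rot": [0,0,-33.6],"travel": [-0.53,-2.08,-0.08],"fingers": 0},{"delta_rot": [0,0,-42],"travel": [-0.86,-2.51,-0.1],"fingers": 0},{"delta_rot": [0,0,-50.4],"travel": [-1.26,-2.89,-0.1],"fingers": 0},{"delta_rot": [0,0,-58.8],"travel": [-1.71,-3.21,-0.1],"fingers": 0},{"delta_rot": [0,0,-67.2],"travel": [-2.2,-3.46,-0.1],"fingers": 0}]'

```text
time: 8.9
position: [398.7, 214.8, 79.6]
tcp_rot: [1.421, -2.792, 0.001]
ft_force: [-7.3, -8.0, 8.0]
gripper_width: -0.1
grip_force: 5.1
```

```bash
python3 line.py 126.5; python3 -c "
from h import *
print(cv2.minMaxLoc(get_image('top')[225:272,170:222].min(2)))"
```

```text
t 8.95 pos [399.3 214.4  79.6] phi -124.6 r 39.6 yaw 144.2 Frad 10.6 Ftan -1.9 Fz 6.7 q6 -122.6
bright world angles [(297, 216), (300, 216), (294, 215), (303, 215), (291, 214), (288, 212)]
(17.0, 110.0, (49, 45), (21, 1))
```

Emit:
arm_command --rows '[{"delta_rot": [0,0,-8.4],"travel": [-0.04,-0.55,0],"fingers": 0},{"delta_rot": [0,0,-16.8],"travel": [-0.16,-1.08,0],"fingers": 0},{"delta_rot": [0,0,-25.2],"travel": [-0.36,-1.6,0],"fingers": 0},{"delta_rot": [0,0,-33.6],"travel": [-0.63,-2.08,0],"fingers": 0},{"delta_rot": [0,0,-33.6],"travel": [-0.22,-2.36,0],"fingers": 0},{"delta_rot": [0,0,-33.6],"travel": [0.62,-2.91,0],"fingers": 0},{"delta_rot": [0,0,-33.6],"travel": [1,-3.2,-2.5],"fingers": 0},{"delta_rot": [0,0,-33.6],"travel": [1,-3.2,-6],"fingers": 0}]'

```text
time: 9.8
position: [418.4, 188.3, 137.6]
tcp_rot: [2.161, -2.272, -0.005]
ft_force: [0.5, -0.0, -0.2]
gripper_width: -0.2
grip_force: 0.0
```

```bash
python3 line.py 126.6;cat > wl.py <<'E'
from h import *
import sys
z=float(sys.argv[1])
for n in sys.argv[2:]:
    get_image(n); im=snap(n,f'pics/l_{n}.png'); 
    out=[]
    for t in np.arange(0,360,2):
        a=np.radians(t); P=proj(n,[[*(C+r*np.array([np.cos(a),np.sin(a)])),z] for r in np.arange(14,25,1.5)])
        out.append(cv2.remap(im.min(2),P[:,0].astype(np.float32)[None],P[:,1].astype(np.float32)[None],cv2.INTER_LINEAR).mean())
    out=np.array(out); print(n,[(2*int(i),int(out[i])) for i in np.argsort(-out)[:9]],int(np.median(out)))
E
python3 wl.py 126.6 wrist top
```

```text
t 9.85 pos [423.2 190.1 146. ] phi -88.6 r 56.9 yaw 177.1 Frad -1.8 Ftan 3.4 Fz 4.2 q6 -159.6
bright world angles [(327, 249), (330, 247), (324, 240), (333, 229), (321, 215), (297, 214)]
wrist [(74, 81), (264, 80), (76, 79), (266, 78), (78, 76), (284, 76), (72, 74), (282, 73), (262, 70)] 43
top [(178, 64), (168, 64), (138, 64), (166, 64), (176, 64), (180, 64), (164, 64), (170, 64), (182, 64)] 56
```

Emit:
arm_command --rows '[{"delta_rot": [0,0,8.5],"travel": [-0.4,-0.5,0],"fingers": 0},{"delta_rot": [0,0,17],"travel": [-0.8,-1,0],"fingers": 0},{"delta_rot": [0,0,25.5],"travel": [-1.2,-1.5,0],"fingers": 0},{"delta_rot": [0,0,34],"travel": [-1.6,-2,0],"fingers": 0},{"delta_rot": [0,0,42.5],"travel": [-2,-2.5,0],"fingers": 0},{"delta_rot": [0,0,51],"travel": [-2.4,-3,0],"fingers": 0},{"delta_rot": [0,0,59.5],"travel": [-2.8,-3.3,0],"fingers": 0},{"delta_rot": [0,0,68],"travel": [-3,-3.6,0],"fingers": 0}]'

```text
time: 10.85
position: [457.2, 217.8, 137.7]
tcp_rot: [0.516, -3.095, 0.001]
ft_force: [0.3, -0.3, -1.0]
gripper_width: -0.0
grip_force: 0.0
```

Emit:
arm_command --rows '[{"delta_rot": [0,0,8.5],"travel": [0,0,0],"fingers": 0},{"delta_rot": [0,0,17],"travel": [0,0,0],"fingers": 0},{"delta_rot": [0,0,25.5],"travel": [0,0,0],"fingers": 0},{"delta_rot": [0,0,34],"travel": [0,0,0],"fingers": 0},{"delta_rot": [0,0,42.5],"travel": [0,0,0],"fingers": 0},{"delta_rot": [0,0,51],"travel": [0,0,0],"fingers": 0},{"delta_rot": [0,0,59.5],"travel": [0,0,0],"fingers": 0},{"delta_rot": [0,0,68],"travel": [0,0,0],"fingers": 0}]'

```text
time: 11.65
position: [457.0, 217.6, 137.7]
tcp_rot: [-1.304, -2.855, 0.004]
ft_force: [-0.1, 0.2, -0.2]
gripper_width: 0.1
grip_force: 0.0
```

Emit:
arm_command --rows '[{"delta_rot": [0,0,8.5],"travel": [0,0,0],"fingers": 0},{"delta_rot": [0,0,17],"travel": [0,0,0],"fingers": 0},{"delta_rot": [0,0,25.5],"travel": [0,0,0],"fingers": 0},{"delta_rot": [0,0,34],"travel": [0,0,0],"fingers": 0},{"delta_rot": [0,0,42.5],"travel": [0,0,0],"fingers": 0},{"delta_rot": [0,0,51],"travel": [0,0,0],"fingers": 0},{"delta_rot": [0,0,59.5],"travel": [0,0,0],"fingers": 0},{"delta_rot": [0,0,68],"travel": [0,0,0],"fingers": 0}]'

```text
time: 12.45
position: [457.0, 217.6, 137.7]
tcp_rot: [-2.679, -1.639, 0.006]
ft_force: [0.2, -0.6, 0.3]
gripper_width: 0.2
grip_force: 0.0
```

Emit:
arm_command --rows '[{"delta_rot": [0,0,8.5],"travel": [0,0,0],"fingers": 0},{"delta_rot": [0,0,17],"travel": [0,0,0],"fingers": 0},{"delta_rot": [0,0,25.5],"travel": [0,0,0],"fingers": 0},{"delta_rot": [0,0,34],"travel": [0,0,0],"fingers": 0},{"delta_rot": [0,0,42.5],"travel": [0,0,0],"fingers": 0},{"delta_rot": [0,0,51],"travel": [0,0,0],"fingers": 0},{"delta_rot": [0,0,59.5],"travel": [0,0,0],"fingers": 0},{"delta_rot": [0,0,68],"travel": [0,0,0],"fingers": 0}]'

```text
time: 13.25
position: [457.0, 217.6, 137.7]
tcp_rot: [3.137, -0.139, -0.006]
ft_force: [0.1, -0.2, 0.2]
gripper_width: -0.0
grip_force: 0.0
```

Emit:
arm_command --rows '[{"delta_rot": [0,0,8.5],"travel": [0,0,0],"fingers": 0},{"delta_rot": [0,0,17],"travel": [0,0,0],"fingers": 0},{"delta_rot": [0,0,25.5],"travel": [0,0,0],"fingers": 0},{"delta_rot": [0,0,34],"travel": [0,0,0],"fingers": 0},{"delta_rot": [0,0,34],"travel": [0,0,0],"fingers": 0},{"delta_rot": [0,0,34],"travel": [0,0,0],"fingers": 0},{"delta_rot": [0,0,34],"travel": [0,0,0],"fingers": 0}]'

```text
time: 13.95
position: [457.9, 217.9, 139.1]
tcp_rot: [2.964, -1.037, -0.002]
ft_force: [0.5, 0.1, 0.1]
gripper_width: 0.2
grip_force: 0.0
```

```bash
python3 line.py 126.6; python3 -c "
from h import *
status(); print(move(*orb(-38.6,48,81)))"
```

```text
t 14.0 pos [458.1 217.9 139.4] phi -38.7 r 46.5 yaw -128.6 Frad 0.0 Ftan 0.2 Fz 0.1 q6 148.0
bright world angles [(327, 249), (330, 247), (324, 240), (333, 229), (321, 215), (297, 213)]
t 14.0 pos [458.1 217.9 139.4] phi -38.7 r 46.5 yaw -128.6 Frad 0.0 Ftan 0.2 Fz 0.1 q6 148.0
(array([ 0.15, -0.01,  5.84]), np.float64(0.0), np.float64(-128.6))
```

Emit:
arm_command --rows '[{"delta_rot": [0,0,0],"travel": [0.1,0,3],"fingers": 0},{"delta_rot": [0,0,0],"travel": [0.1,0,5.8],"fingers": 0},{"delta_rot": [0,0,0],"travel": [0.1,0,5.8],"fingers": 0},{"delta_rot": [0,0,0],"travel": [-0.3,0,5.8],"fingers": 0},{"delta_rot": [0,0,0],"travel": [-0.6,0,5.8],"fingers": 0},{"delta_rot": [0,0,0],"travel": [-0.9,0,5.8],"fingers": 0},{"delta_rot": [0,0,0],"travel": [-0.9,0,5.8],"fingers": 0}]'

```text
time: 14.7
position: [454.1, 223.0, 84.2]
tcp_rot: [-2.964, 1.038, -0.012]
ft_force: [6.6, -5.7, -1.2]
gripper_width: 0.1
grip_force: 4.0
```

```bash
python3 -c "
from h import *
status()"
```

```text
t 14.7 pos [454.1 223.   84.2] phi -36.6 r 40.2 yaw -128.6 Frad 8.7 Ftan -0.6 Fz -1.2 q6 148.9
```

Emit:
arm_command --rows '[{"delta_rot": [0,0,-8.4],"travel": [-0.09,-0.54,0],"fingers": 0},{"delta_rot": [0,0,-16.8],"travel": [-0.21,-1.07,0],"fingers": 0},{"delta_rot": [0,0,-25.2],"travel": [-0.4,-1.58,0],"fingers": 0},{"delta_rot": [0,0,-33.6],"travel": [-0.67,-2.05,0],"fingers": 0},{"delta_rot": [0,0,-42],"travel": [-1,-2.48,0],"fingers": 0},{"delta_rot": [0,0,-50.4],"travel": [-1.39,-2.85,0],"fingers": 0},{"delta_rot": [0,0,-58.8],"travel": [-1.83,-3.16,0],"fingers": 0},{"delta_rot": [0,0,-67.2],"travel": [-2.32,-3.41,0],"fingers": 0}]'

```text
time: 15.5
position: [457.2, 265.9, 84.5]
tcp_rot: [-3.042, -0.783, -0.011]
ft_force: [5.0, 0.8, -0.7]
gripper_width: 0.2
grip_force: 1.8
```

```bash
python3 line.py 127
```

```text
t 15.55 pos [456.8 266.5  84.5] phi 29.2 r 40.1 yaw -60.9 Frad 4.7 Ftan -1.8 Fz -0.4 q6 85.3
bright world angles [(29, 136), (27, 136), (24, 129), (33, 127), (21, 121), (291, 119)]
```

Emit:
arm_command --rows '[{"delta_rot": [0,0,-8.4],"travel": [-0.04,-0.54,0],"fingers": 0},{"delta_rot": [0,0,-16.8],"travel": [-0.16,-1.07,0],"fingers": 0},{"delta_rot": [0,0,-25.2],"travel": [-0.35,-1.58,0],"fingers": 0},{"delta_rot": [0,0,-33.6],"travel": [-0.62,-2.05,0],"fingers": 0},{"delta_rot": [0,0,-42],"travel": [-0.95,-2.48,0],"fingers": 0},{"delta_rot": [0,0,-50.4],"travel": [-1.34,-2.85,0],"fingers": 0},{"delta_rot": [0,0,-58.8],"travel": [-1.78,-3.16,0],"fingers": 0},{"delta_rot": [0,0,-67.2],"travel": [-2.27,-3.41,0],"fingers": 0}]'

```text
time: 16.35
position: [420.0, 286.2, 84.8]
tcp_rot: [2.104, 2.333, 0.012]
ft_force: [2.5, 4.4, 1.9]
gripper_width: 0.2
grip_force: 2.2
```

```bash
python3 line.py 127.5
```

```text
t 16.4 pos [419.3 286.1  84.7] phi 93.7 r 39.2 yaw 6.2 Frad 6.4 Ftan -2.7 Fz 2.1 q6 21.9
bright world angles [(45, 108), (54, 107), (29, 107), (48, 107), (33, 107), (69, 107)]
```

Emit:
arm_command --rows '[{"delta_rot": [0,0,-8.4],"travel": [-0.02,-0.54,0],"fingers": 0},{"delta_rot": [0,0,-16.8],"travel": [-0.12,-1.08,0],"fingers": 0},{"delta_rot": [0,0,-25.2],"travel": [-0.31,-1.6,0],"fingers": 0},{"delta_rot": [0,0,-33.6],"travel": [-0.58,-2.08,0],"fingers": 0},{"delta_rot": [0,0,-42],"travel": [-0.91,-2.51,0],"fingers": 0},{"delta_rot": [0,0,-50.4],"travel": [-1.31,-2.89,0],"fingers": 0},{"delta_rot": [0,0,-58.8],"travel": [-1.76,-3.21,0],"fingers": 0},{"delta_rot": [0,0,-67.2],"travel": [-2.25,-3.46,0],"fingers": 0}]'

```text
time: 17.2
position: [385.1, 259.8, 84.0]
tcp_rot: [-0.464, -3.104, -0.005]
ft_force: [-7.5, 4.2, 6.7]
gripper_width: 0.1
grip_force: 4.0
```

```bash
python3 line.py 128
```

```text
t 17.25 pos [384.8 258.9  83.6] phi 162.1 r 38.9 yaw 73.3 Frad 8.1 Ftan -2.9 Fz 5.4 q6 -46.2
bright world angles [(309, 185), (306, 182), (312, 163), (303, 156), (300, 131), (315, 126)]
```

Emit:
arm_command --rows '[{"delta_rot": [0,0,-8.4],"travel": [-0.04,-0.55,0],"fingers": 0},{"delta_rot": [0,0,-16.8],"travel": [-0.16,-1.08,0],"fingers": 0},{"delta_rot": [0,0,-25.2],"travel": [-0.36,-1.6,0],"fingers": 0},{"delta_rot": [0,0,-33.6],"travel": [-0.63,-2.08,0],"fingers": 0},{"delta_rot": [0,0,-42],"travel": [-0.96,-2.51,0],"fingers": 0},{"delta_rot": [0,0,-50.4],"travel": [-1.36,-2.89,0],"fingers": 0},{"delta_rot": [0,0,-58.8],"travel": [-1.81,-3.21,0],"fingers": 0},{"delta_rot": [0,0,-67.2],"travel": [-2.3,-3.46,0],"fingers": 0}]'

```text
time: 18.05
position: [396.2, 216.8, 82.7]
tcp_rot: [1.331, -2.839, 0.002]
ft_force: [-8.1, -5.4, 7.2]
gripper_width: -0.0
grip_force: 4.4
```

```bash
sed -i 's/0,360,3/0,360,2/;s/\[:6\]/[:16]/' line.py; python3 line.py 128.5
```

```text
t 18.1 pos [396.8 216.4  82.7] phi -129.2 r 39.5 yaw 140.5 Frad 8.8 Ftan -1.4 Fz 6.4 q6 -118.6
bright world angles [(236, 240), (238, 240), (234, 236), (239, 235), (232, 228), (242, 227), (296, 218), (244, 217), (230, 217), (294, 216), (292, 213), (298, 212), (290, 210), (288, 208), (300, 206), (246, 203)]
```

Emit:
arm_command --rows '[{"delta_rot": [0,0,-8.3],"travel": [-0.04,-0.54,0],"fingers": 0},{"delta_rot": [0,0,-16.6],"travel": [-0.16,-1.07,0],"fingers": 0},{"delta_rot": [0,0,-25],"travel": [-0.35,-1.58,0],"fingers": 0},{"delta_rot": [0,0,-25],"travel": [-0.35,-1.58,0],"fingers": 0},{"delta_rot": [0,0,-25],"travel": [0.33,-1.9,0],"fingers": 0},{"delta_rot": [0,0,-25],"travel": [1.05,-2.24,0],"fingers": 0},{"delta_rot": [0,0,-25],"travel": [1.4,-2.4,-2],"fingers": 0},{"delta_rot": [0,0,-25],"travel": [1.4,-2.4,-5],"fingers": 0}]'

```text
time: 18.9
position: [405.3, 190.9, 130.3]
tcp_rot: [1.909, -2.489, -0.003]
ft_force: [-0.0, 0.5, -0.2]
gripper_width: 0.1
grip_force: 0.0
```

```bash
python3 line.py 129; python3 -c "
from h import *
status(); print(move([399,110,150],171.2))"
```

```text
t 18.95 pos [409.5 192.5 137.6] phi -102.7 r 55.9 yaw 165.0 Frad -2.2 Ftan 1.9 Fz 3.1 q6 -146.6
bright world angles [(262, 251), (264, 249), (260, 249), (266, 245), (258, 241), (268, 234), (256, 227), (270, 214), (254, 206), (296, 201), (294, 199), (298, 196), (292, 196), (290, 193), (300, 193), (288, 190)]
t 18.95 pos [409.5 192.5 137.6] phi -102.7 r 55.9 yaw 165.0 Frad -2.2 Ftan 1.9 Fz 3.1 q6 -146.6
(array([ 8.23, -1.13, -1.27]), np.float64(-6.2), np.float64(164.98))
```

```bash
python3 -c "
from h import *
[get_image('side') for _ in range(4)]
status(); print(move([406.4,153.2,100],170.7))"
```

```text
t 19.15 pos [407.1 191.9 131.7] phi -105.0 r 57.0 yaw 165.1 Frad 0.8 Ftan -0.4 Fz 0.1 q6 -146.7
(array([ 3.76, -0.93,  3.17]), np.float64(-5.6), np.float64(165.06))
```

Emit:
arm_command --rows '[{"delta_rot": [0,0,-2.8],"travel": [1.9,-0.5,0],"fingers": 0},{"delta_rot": [0,0,-5.6],"travel": [3.76,-0.93,0],"fingers": 0},{"delta_rot": [0,0,-5.6],"travel": [3.76,-0.93,1.5],"fingers": 0},{"delta_rot": [0,0,-5.6],"travel": [3.76,-0.93,3.2],"fingers": 0},{"delta_rot": [0,0,-5.6],"travel": [3.76,-0.93,3.2],"fingers": 0},{"delta_rot": [0,0,-5.6],"travel": [3.76,-0.93,3.2],"fingers": 0}]'

```text
time: 19.75
position: [405.8, 153.2, 98.8]
tcp_rot: [2.033, -2.392, -0.002]
ft_force: [0.6, 0.8, -0.6]
gripper_width: 0.1
grip_force: 0.0
```

Emit:
arm_command --rows '[{"delta_rot": [0,-6,0],"travel": [0,0,1],"fingers": 0},{"delta_rot": [0,-12,0],"travel": [0,0,2],"fingers": 0},{"delta_rot": [0,-12,0],"travel": [0,0,3],"fingers": 0},{"delta_rot": [0,-12,0],"travel": [0,0,3.8],"fingers": 0},{"delta_rot": [0,-12,0],"travel": [0,0,3.8],"fingers": 0},{"delta_rot": [0,-12,0],"travel": [0,0,3.8],"fingers": 0},{"delta_rot": [0,-12,0],"travel": [0,0,3.8],"fingers": 0}]'

```text
time: 20.45
position: [404.3, 167.7, 65.5]
tcp_rot: [-1.916, 2.292, 0.179]
ft_force: [0.1, 0.5, -0.0]
gripper_width: -0.3
grip_force: 0.0
```

```bash
python3 -c "
from h import *
s=sensors.read_state(); M=Rn.from_rotvec(s['tcp_rot']).as_matrix(); print(M.round(3)); status()
u=np.array([-.1616,-.9869]); d=s['position'][:2]-C; print('dist',d@u,'lat',d@[-u[1],u[0]])
for c in([-11,0,-29],[11,0,-29]): p=M@c+s['position']; print((p[:2]-C)@u,p[2])
"
```

```text
[[-0.174 -0.984  0.037]
 [-0.966  0.178  0.186]
 [-0.189 -0.004 -0.982]]
t 20.45 pos [404.3 167.7  65.5] phi -102.4 r 81.2 yaw 169.8 Frad -0.5 Ftan -0.0 Fz -0.0 q6 -166.6
dist 81.11127113459533 lat -4.4148775785515255
75.80098580342282 96.02283954329904
97.40119905858678 91.85654656713879
```

Emit:
arm_command --rows '[{"delta_rot": [0,0,3],"travel": [0,0,-1],"fingers": 0},{"delta_rot": [0,3,6],"travel": [0,0,-2.5],"fingers": 0},{"delta_rot": [0,6,8],"travel": [0,0,-4],"fingers": 0},{"delta_rot": [0,12,8],"travel": [0.5,0,-5],"fingers": 0},{"delta_rot": [0,12,8],"travel": [1,0,-5],"fingers": 0},{"delta_rot": [0,12,8],"travel": [1,0,-5],"fingers": 0}]'

```text
time: 21.05
position: [400.2, 148.6, 112.0]
tcp_rot: [1.831, -2.528, 0.005]
ft_force: [0.5, -0.5, -0.1]
gripper_width: 0.4
grip_force: 0.0
```

```bash
cat > st.py <<'E'
from h import *
s=sensors.read_state(); M=Rn.from_rotvec(s['tcp_rot']).as_matrix(); print(M.round(3)); status()
u=np.array([-.1616,-.9869]); d=s['position'][:2]-C; print('dist',d@u,'lat',d@[-u[1],u[0]],'Fpush',-s['ft_force'][:2]@u, s['grip_force'])
for c in([0,14.5,-29],[0,-14.5,-29]): p=M@c+s['position']; print((p[:2]-C)@u,p[2])
E
python3 st.py
```

```text
[[-0.312 -0.95  -0.015]
 [-0.95   0.312 -0.014]
 [ 0.018  0.009 -1.   ]]
t 21.05 pos [400.2 148.6 112. ] phi -102.4 r 100.8 yaw 161.8 Frad 0.4 Ftan 0.6 Fz -0.1 q6 -148.0
dist 100.62339625233778 lat -5.453534313889785 Fpush -0.4167987545133209 0.0
97.90110798116041 141.11212837551022
102.37966534153543 140.8378801418229
```

Emit:
arm_command --rows '[{"delta_rot": [0,0,8.4],"travel": [0,0,0],"fingers": 0},{"delta_rot": [0,0,16.8],"travel": [0,0,0],"fingers": 0},{"delta_rot": [0,0,25.2],"travel": [0,0,0],"fingers": 0},{"delta_rot": [0,0,33.6],"travel": [0,0,0],"fingers": 0},{"delta_rot": [0,0,42],"travel": [0,0,0],"fingers": 0},{"delta_rot": [0,0,50.4],"travel": [0,0,0],"fingers": 0},{"delta_rot": [0,0,58.8],"travel": [0,0,0],"fingers": 0},{"delta_rot": [0,0,67.2],"travel": [0,0,0],"fingers": 0}]'

```text
time: 21.85
position: [399.4, 147.7, 110.9]
tcp_rot: [0.113, -3.122, 0.022]
ft_force: [-0.3, -1.0, -0.2]
gripper_width: 0.1
grip_force: 0.0
```

Emit:
arm_command --rows '[{"delta_rot": [0,0,7],"travel": [0,0,0],"fingers": 0},{"delta_rot": [0,0,13.9],"travel": [0,0,0],"fingers": 0},{"delta_rot": [0,0,13.9],"travel": [0,0,0],"fingers": 0},{"delta_rot": [0,0,13.9],"travel": [0,0,0],"fingers": 0},{"delta_rot": [0,0,13.9],"travel": [0,0,0],"fingers": 0}]'

```text
time: 22.35
position: [399.9, 148.1, 111.7]
tcp_rot: [-0.253, -3.117, 0.026]
ft_force: [-0.4, -0.2, 0.6]
gripper_width: -0.1
grip_force: 0.0
```

```bash
python3 st.py; python3 line.py 129
```

```text
[[-0.987  0.161 -0.016]
 [ 0.161  0.987 -0.015]
 [ 0.013 -0.018 -1.   ]]
t 22.35 pos [399.9 148.1 111.7] phi -102.5 r 101.3 yaw 80.7 Frad 0.3 Ftan -0.3 Fz 0.6 q6 -66.9
dist 101.18574251354539 lat -5.589543457911372 Fpush -0.25108612937592373 0.0
86.17193828135193 140.4038016807573
115.16860577146981 140.91913351075704
t 22.4 pos [400.  148.1 111.8] phi -102.4 r 101.2 yaw 80.7 Frad -0.8 Ftan -0.2 Fz 0.7 q6 -66.9
bright world angles [(262, 251), (264, 249), (260, 249), (266, 245), (258, 241), (268, 234), (256, 227), (270, 214), (254, 206), (296, 202), (294, 200), (298, 197), (292, 196), (290, 194), (300, 193), (288, 191)]
```

Emit:
arm_command --rows '[{"delta_rot": [-4,0,0],"travel": [-0.3,0,1],"fingers": 0},{"delta_rot": [-8,0,0],"travel": [-0.55,0,2],"fingers": 0},{"delta_rot": [-12,0,0],"travel": [-0.55,0,3.5],"fingers": 0},{"delta_rot": [-12,0,0],"travel": [-0.55,0,5],"fingers": 0},{"delta_rot": [-12,0,0],"travel": [-0.55,0,5],"fingers": 0},{"delta_rot": [-12,0,0],"travel": [-0.55,0,5],"fingers": 0},{"delta_rot": [-12,0,0],"travel": [-0.55,0,5],"fingers": 0}]'

```text
time: 23.1
position: [405.7, 147.0, 63.1]
tcp_rot: [0.255, 3.112, 0.301]
ft_force: [0.5, -0.4, -0.2]
gripper_width: 0.1
grip_force: 0.0
```

```bash
python3 st.py
```

```text
[[-0.987  0.161  0.021]
 [ 0.162  0.968  0.19 ]
 [ 0.011  0.191 -0.982]]
t 23.1 pos [405.7 147.   63.1] phi -99.2 r 101.3 yaw 80.6 Frad 0.4 Ftan 0.6 Fz -0.2 q6 -80.8
dist 101.33061531982875 lat 0.25282955368223586 Fpush -0.35501802707052943 0.0
92.63013021580483 94.30871829023235
121.09854041189868 88.77560103172979
```

Emit:
arm_command --rows '[{"delta_rot": [0,0,0],"travel": [0,0.93,0.44],"fingers": 0},{"delta_rot": [0,0,0],"travel": [0,1.91,0.63],"fingers": 0},{"delta_rot": [0,0,0],"travel": [0,2.3,0.71],"fingers": 0},{"delta_rot": [0,0,0],"travel": [0,2.6,0.76],"fingers": 0},{"delta_rot": [0,0,0],"travel": [0,2.9,0.82],"fingers": 0},{"delta_rot": [0,0,0],"travel": [0,3.2,0.88],"fingers": 0}]'

```text
time: 23.7
position: [410.3, 179.2, 59.5]
tcp_rot: [0.256, 3.113, 0.299]
ft_force: [-1.2, -3.2, 1.2]
gripper_width: -0.4
grip_force: 1.8
```

```bash
python3 st.py
```

```text
[[-0.987  0.162  0.019]
 [ 0.162  0.969  0.189]
 [ 0.012  0.189 -0.982]]
t 23.7 pos [410.3 179.2  59.5] phi -99.7 r 68.8 yaw 80.5 Frad 3.4 Ftan -0.6 Fz 1.2 q6 -76.5
dist 68.81934546380539 lat -0.435373877961797 Fpush -3.3526418812411842 1.75647133262828
60.071786304480455 90.72019026937048
88.54850083894449 85.23025363728884
```

Emit:
arm_command --rows '[{"delta_rot": [0,0,0],"travel": [0,0.4,0.07],"fingers": 0},{"delta_rot": [0,0,0],"travel": [0,0.8,0.14],"fingers": 0},{"delta_rot": [0,0,0],"travel": [0,1.2,0.21],"fingers": 0},{"delta_rot": [0,0,0],"travel": [0,1.6,0.28],"fingers": 0},{"delta_rot": [0,0,0],"travel": [0,1.9,0.34],"fingers": 0},{"delta_rot": [0,0,0],"travel": [0,2.1,0.38],"fingers": 0},{"delta_rot": [0,0,0],"travel": [0,2.3,0.42],"fingers": 0},{"delta_rot": [0,0,0],"travel": [0,2.3,0.42],"fingers": 0}]'

```text
time: 24.5
position: [414.0, 202.7, 59.7]
tcp_rot: [0.257, 3.113, 0.301]
ft_force: [0.8, -2.3, -1.2]
gripper_width: -0.1
grip_force: 0.8
```

```bash
python3 st.py
```

```text
[[-0.987  0.162  0.019]
 [ 0.163  0.968  0.19 ]
 [ 0.012  0.191 -0.982]]
t 24.5 pos [414.  202.7  59.7] phi -100.0 r 45.0 yaw 80.5 Frad 2.1 Ftan 1.1 Fz -1.2 q6 -73.7
dist 44.97460812155446 lat -0.5113002501620205 Fpush -2.1088220128290405 0.8069910435006022
36.274197047271365 90.95974467355774
64.74258128678346 85.42697940590463
```

Emit:
arm_command --rows '[{"delta_rot": [0,0,0],"travel": [0,0.1,0.02],"fingers": 0},{"delta_rot": [0,0,0],"travel": [0,0.2,0.04],"fingers": 0},{"delta_rot": [0,0,0],"travel": [0,0.2,0.04],"fingers": 0}]'

```text
time: 24.8
position: [414.4, 204.4, 59.7]
tcp_rot: [0.257, 3.113, 0.301]
ft_force: [0.8, -2.6, 0.2]
gripper_width: -0.0
grip_force: 1.2
```

```bash
python3 st.py|tail -4
```

```text
t 24.8 pos [414.4 204.4  59.7] phi -99.9 r 43.2 yaw 80.5 Frad 2.4 Ftan 1.3 Fz 0.2 q6 -73.4
dist 43.203702889847754 lat -0.4446321475696447 Fpush -2.405228932140961 1.2276607006788254
34.49177479100863 90.95717151034219
62.9621956198537 85.43490762992747
```

Emit:
arm_command --rows '[{"delta_rot": [0,0,0],"travel": [0,0.1,0.02],"fingers": 0},{"delta_rot": [0,0,0],"travel": [0,0.2,0.04],"fingers": 0},{"delta_rot": [0,0,0],"travel": [0,0.2,0.04],"fingers": 0}]'

```text
time: 25.1
position: [414.5, 204.8, 59.6]
tcp_rot: [0.255, 3.115, 0.294]
ft_force: [-1.5, -11.4, 3.5]
gripper_width: 0.4
grip_force: 5.9
```

```bash
python3 st.py|tail -4
```

```text
t 25.1 pos [414.5 204.8  59.6] phi -99.8 r 42.9 yaw 80.6 Frad 11.5 Ftan 0.5 Fz 3.5 q6 -73.2
dist 42.86840624645377 lat -0.40269150734803366 Fpush -11.498944725044401 5.857797428034246
34.024618071316205 90.7867375723658
62.518132796908866 85.38437629091412
```

Emit:
arm_command --rows '[{"delta_rot": [0,0,0],"travel": [0,-0.5,-0.1],"fingers": 0},{"delta_rot": [0,0,0],"travel": [0,-2,-0.5],"fingers": 0},{"delta_rot": [0,0,0],"travel": [0,-4,-1.5],"fingers": 0},{"delta_rot": [4,0,0],"travel": [0,-6,-5],"fingers": 0},{"delta_rot": [8,0,0],"travel": [0,-8,-9],"fingers": 0},{"delta_rot": [12,0,0],"travel": [0,-10,-13],"fingers": 0},{"delta_rot": [12,0,0],"travel": [0,-10,-13],"fingers": 0},{"delta_rot": [12,0,0],"travel": [0,-10,-13],"fingers": 0}]'

```text
time: 25.9
position: [396.5, 85.5, 169.1]
tcp_rot: [-0.256, -3.119, 0.023]
ft_force: [-0.7, -0.8, -1.2]
gripper_width: -0.1
grip_force: 0.0
```

```bash
python3 line.py 129; python3 - <<'E'
from h import *
for _ in range(3): get_image('top')
status(); im=snap('wrist','pics/wf.png')
p=place_of('strap_nose','wrist'); print(p[:1]); q=atz('wrist',p[0]['pixel'],89); print(q,(q[:2]-C)@[-.1616,-.9869])
p=place_of('strap_nose','side');q=atz('side',p[0]['pixel'],89); print(q,(q[:2]-C)@[-.1616,-.9869])
p=place_of('channel','wrist');print(atz('wrist',p[0]['pixel'],50))
E
```

```text
t 25.95 pos [395.6  85.4 167.7] phi -99.2 r 163.7 yaw 80.7 Frad -0.3 Ftan 0.3 Fz -0.8 q6 -75.4
bright world angles [(262, 251), (264, 248), (260, 248), (266, 243), (258, 240), (268, 232), (256, 225), (270, 212), (254, 204), (296, 199), (294, 197), (298, 194), (292, 194), (290, 191), (300, 189), (288, 187)]
t 26.1 pos [394.9  85.2 166.4] phi -99.4 r 164.0 yaw 80.7 Frad 0.5 Ftan -0.5 Fz -0.1 q6 -75.4
[{'pixel': [489.2, 241.2], 'confidence': 0.81}]
[415.91045318 209.25064139  89.        ] 38.206592780503755
[414.16364853 222.12494565  89.        ] 25.78322553912415
[396.22868696 179.38506459  50.        ]
```

View pics/wf.png

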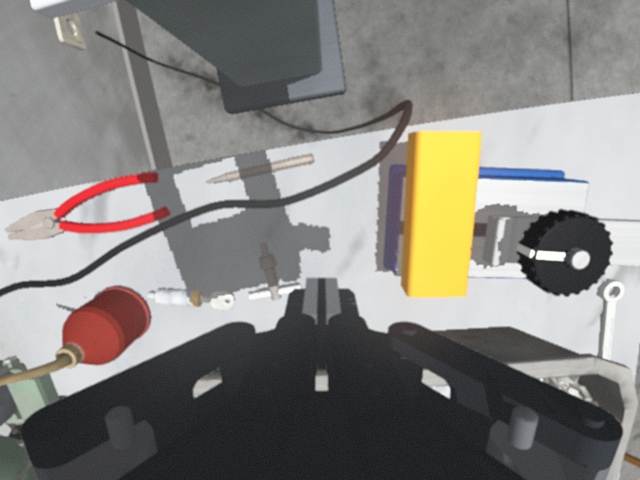

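```bash
python3 -c "
from rig import env
print(env.close_job())"
```

```text
the job is handed in; nothing more can be done
None
```

The nut now stands about two full turns loose, with its white line back on the lip. The strap is pushed to its stop and clear of the channel (nose about 38 mm from the nut's axis), the channel appears not to have moved, and the arm is clear. I handed the job in at about 26 s; the hand-in returned no verdict.

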